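Zero the peak-force pointer and shut the recorder's cover

TASK

Get the press-force recorder ready for the next run: turn its red peak pointer back, anticlockwise seen from above, until it rests against the brass zero stop, and then lower the blue-framed cover fully shut without slamming it. Leave the blue tray and the yellow stop-button box where they are.

Things in the scene. Friction and masses are not known exactly. Their poses are not given: they have to be found in the camera images.
- recorder: Grey open-topped case, fixed to the bench, 220 x 180 x 70 mm (its own x, y, z), walls 6 mm thick. Origin at the centre of its underside, z up; the cover's hinge runs along the top of its +x wall, which lies towards the robot's right (roughly world -y). A white dial, 152 mm across, lies flat inside, its face 30 mm above the bench.
- dial_center (a point): Centre of the dial's face, on the pointer's upright axis: 20 mm from the case's origin towards its -x side, 30 mm above the bench. On it stands the pointer's black hub, 36 mm across, its top 56 mm above the bench; a low red tail reaches 41 mm from the axis on the side away from the fin. Axes as recorder.
- zero_stop (a point): Centre of the top of the brass zero-stop pin: 9 mm across, 52 mm from the pointer's axis, its top 52 mm above the bench, standing 22 mm above the dial's face. Axes as recorder.
- peak_pointer (a joint): Turning angle of the pointer in rad: 0 when its fin rests against the zero stop, growing clockwise seen from above, up to 4.6. It turns with light friction and stays where it is left. In the recorder's own axes the pointer's direction, measured anticlockwise from +x, is -0.9 minus this value.
- pointer_fin (a point): Middle of the top edge of the upright red fin on the pointer: 48 mm from the pointer's axis, 63 mm above the bench (7 mm below the case's rim). The fin is 8 mm thick, 30 mm tall and reaches from 30 to 66 mm from the axis; its foot is 3 mm above the dial's face. The point's x axis points outward along the pointer.
- cover (a joint): Angle of the cover in rad: 0 shut flat on the case, growing as it opens, up to 1.9. It starts standing open at 1.65 to 1.85; its stiff hinge holds it at any angle.
- cover_hinge (a point): Middle of the cover's hinge line: 110 mm from the case's origin towards its +x side, 70 mm above the bench; the line runs along the recorder's y axis.
- cover_edge (a point): Middle of the cover's free edge, at half its thickness, 220 mm from the hinge. The cover is a blue frame with a clear window, 220 mm from hinge to free edge, 180 mm wide, 8 mm thick; a black tab 60 mm wide reaches 18 mm farther. The point's x axis points from the free edge to the hinge, its z axis out of the cover's outer face (upward when shut).
- blue_tray: Blue divided tray, loose, 130 x 100 x 30 mm; leave alone. Origin at the centre of its underside.
- stop_box: Yellow box with a red mushroom button, loose, 75 x 75 mm, 85 mm tall; leave alone. Origin at the centre of its underside.

How it is judged:
On the way, in this order (a step that is already met when the one before it is completed fails the run):
1. with the cover still open, the pointer is back against its zero stop (value of joint peak_pointer below 0.08 rad and value of joint cover above 0.8 rad), for 0.2 s.
2. the cover is lowered shut (value of joint cover below 0.06 rad), for 0.2 s.
At the end, for the whole second after the job is handed in: The pointer rests within 0.08 rad of its zero stop, the cover is shut to within 0.06 rad and at rest, and the tray and the stop-button box are within 25 mm of where they started (value of joint peak_pointer below 0.08 rad and value of joint cover below 0.06 rad and velocity of joint cover between -0.05 and 0.05 rad/s and distance of each of blue_tray, stop_box from where it was at the start of the episode below 0.025 m); the robot touches nothing.
It fails at once if the cover is slammed (it closes faster than 2.5 rad/s) (velocity of joint cover below -2.5 rad/s).
It fails at once if the blue tray is moved by more than 25 mm (distance of blue_tray from where it was at the start of the episode above 0.025 m).
It fails at once if the yellow stop-button box is moved by more than 25 mm (distance of stop_box from where it was at the start of the episode above 0.025 m).
It also fails if it takes over 61 s, if anything falls off the work surface, if the arm or the gripper's body presses on something with over 40 N, if the wrist force passes 120 N, or if a joint passes its speed limit or range.

ROBOT

A 6-joint arm with a two-finger parallel gripper is mounted at the origin on the work surface. World frame = base frame: x ahead of the robot, y to its left, z up, the work surface at z = 0. Lengths are in m, angles in rad, forces in N, time in s.
With the tool pointing down it reaches from about 0.275 to 0.825 m from the base axis. Payload 5.2 kg.
Tool frame: the origin (TCP) lies between the finger pads; the fingertips stand 19 mm ahead of it and the grasp point (between the pads) is the TCP (nose_length is the distance from the TCP to the fingertips, in m); z points along the fingers, y is the direction in which the jaws open and shut (so a half turn about z gives the same grasp; the last joint's range is limited). The gripper opens to 93 mm and grips with 3 to 60 N. Pads are 15 mm wide; open, the fingers measure 128 mm over their backs; the gripper's body (75 mm by 188 mm) begins 65 mm behind the grasp point.
Start: joints at [0.987, 0.259, 1.535, -0, 1.348, -0.203], TCP at [0.204, 0.511, 0.238] pointing down, gripper open.
Joint ranges: [-3.14, 3.14], [-0.91, 2.08], [0.19, 2.58], [-1.22, 4.36], [0.22, 2.71], [-3.12, 3.12]. Speed limits (rad/s): [2.57, 2.57, 3.14, 3.14, 3.14, 3.14].

INTERFACE

Orientations are given as a rotation vector (axis times angle).
In Python, from rig import * gives the robot as it stands.
- The arm moves only by the tool play_rows, never from a script. Its argument "deltas" is a list of rows, each a list of 5 numbers: the shift along the tool's x, y, z in mm, then the turn about the tool's z in degrees, then the finger opening in mm, from 0 to 93. A call has 1 to 10 rows; each row is the pose to reach, as a shift and turn from the pose measured when the call began, along the tool's axes at that moment; what a row does not reach only later rows make up. A row lasts 1/10 s, in which the tool goes at most 50 mm and 8.59 degrees, less where a joint would pass 70% of its speed; a pose out of reach is approached as far as the arm can. A call with a gripper value outside its range is refused whole. The fingers move at their own pace and stop on an object; "grip_force" is the grip in N (left out, the last holds). Time passes only in rows, so rows that repeat a pose let the fingers close. It gives the time, the measured TCP pose, the force and the opening at its end, in the units of the state.
- state(): the state, without advancing time (a new reading comes with each control period).
- get_image(name): name is "scene" or "top"; returns a dict with "image" (400x640x3 uint8, red, green, blue), "fovy" (degrees; the focal length in pixels is half the picture's height over the tangent of half this angle, whatever the lens; pixels are square), "cx", "cy" (the principal point, pixels), "rvec" (rotation vector, rad) and "tvec" (3), from world to camera coordinates, as OpenCV has them. Camera axes: x right, y down, z forward; pixel columns grow to the right and rows downward; lengths in m; the calibration is good to about 2 mm. A picture is of the moment at which its call begins. There is no depth.
- sign_off(): hands the job in, once; it reports no verdict.
Trained networks look in the newest picture that a camera, given by its name, has taken for a name from the list of things; names that differ only in an ending like _2 or _b are one class to them, and where a whole thing is asked for, a point or a joint stands for the part that bears it (a point fixed in the world has none). Each returns a list of dicts, best first, with "conf" (0 to 1); they miss things now and then, are a little off and sometimes report something else, mostly with a low value. They report only what shows in the picture. A call takes as long as a camera call.
- recognise(target, camera): "xy" ([column, row] as shares, 0 to 1, of the picture: columns of its width, rows of its height, amid what is visible of it).
The state is a dict: "clock": time; "qpos": joint angles; "qd": joint speeds; "joint_torque": joint torques, N m; "position": TCP position; "tcp_rot": TCP orientation; "force": force on the tool from outside, world axes, zero at the start; "moment": the same for the moment, N m; "gripper_width": finger opening in m.
Only numpy, scipy, OpenCV 4.12 (cv2) and the standard library are available. Lean on these libraries where they do the work, as an engineer would, in place of code of your own. Each camera call takes 0.05 s, during which the arm holds its last target. There are 200 camera calls.

## Working session

There is one attempt and no reset: what is moved stays moved. The work goes in short steps, Python scripts to look and compute and a tool call to move; the robot and the scene stay as the last step left them, time stands still between calls to the robot, and variables do not carry over. Pictures are saved under pics/ and viewed, about 8 in all and at most 12, crops included, and the job is handed in when it is done.

Besides the shell and the picture viewer there is one more tool, called after "Request:" by a JSON object that holds its "method" and its "body". play_rows: Moves the arm, as the interface text tells. Its arguments: {"type":"object","properties":{"deltas":{"type":"array"},"grip_force":{"type":"number"}},"required":["deltas"]}

```bash
ls; mkdir -p pics; cat > h.py <<'E'
from rig import *
import numpy as np, cv2
from scipy.spatial.transform import Rotation as R
def cam(n,save=None):
    g=get_image(n); 
    if save: cv2.imwrite('pics/'+save,g['image'][:,:,::-1])
    f=200/np.tan(np.radians(g['fovy'])/2)
    K=np.array([[f,0,g['cx']],[0,f,g['cy']],[0,0,1.]])
    return g,K,np.array(g['rvec'],float),np.array(g['tvec'],float)
def proj(c,p): return cv2.projectPoints(np.atleast_2d(np.array(p,float)),c[2],c[3],c[1],None)[0][:,0]
def ray(c,uv):
    M=R.from_rotvec(c[2]).as_matrix(); d=M.T@np.linalg.inv(c[1])@np.array([uv[0],uv[1],1.]); return -M.T@c[3], d
def atz(c,uv,z):
    o,d=ray(c,uv); return o+d*(z-o[2])/d[2]
def tri(c1,u1,c2,u2):
    P=[c[1]@np.c_[R.from_rotvec(c[2]).as_matrix(),c[3]] for c in (c1,c2)]
    X=cv2.triangulatePoints(P[0],P[1],np.array(u1,float).reshape(2,1),np.array(u2,float).reshape(2,1))[:,0]; return X[:3]/X[3]
E
python3 - <<'E'
from h import *
np.set_printoptions(precision=4,suppress=True)
s=state(); print(s['clock'],s['position'],s['tcp_rot'],s['force'],s['gripper_width'])
C={}
for n in('scene','top'):
    C[n]=cam(n,n+'1.png'); print(n,ray(C[n],(320,200)),C[n][1][0,0])
for t in ['recorder','dial_center','zero_stop','pointer_fin','cover_hinge','cover_edge','blue_tray','stop_box']:
    for n in C:
        print(t,n,[(np.array(r['xy'])*[640,400],round(r['conf'],2)) for r in recognise(t,n)[:2]])
E
```

```text
pics
0.0 [0.2041 0.5102 0.2368] [-0.5944 -3.0841  0.0026] [0.0189 0.1957 0.1255] 0.0931792652328184
scene (array([ 1.0102, -0.2665,  0.999 ]), array([-0.4604,  0.2437, -0.8536])) 363.6713237947295
top (array([0.4584, 0.0094, 1.2681]), array([ 0.0714, -0.007 , -0.9975])) 364.4007113187888
recorder scene [(array([323.584, 220.92 ]), 0.76), (array([280.832, 207.28 ]), 0.67)]
recorder top [(array([334.784, 189.52 ]), 0.62)]
dial_center scene [(array([323.328, 221.48 ]), 0.75)]
dial_center top [(array([330.496, 191.   ]), 0.57)]
zero_stop scene [(array([320.192, 222.32 ]), 0.72), (array([280.192, 205.8  ]), 0.23)]
zero_stop top [(array([336.384, 191.52 ]), 0.64)]
pointer_fin scene [(array([337.216, 223.08 ]), 0.69)]
pointer_fin top [(array([368.192, 195.08 ]), 0.59), (array([317.184, 188.68 ]), 0.45)]
cover_hinge scene [(array([322.304, 220.52 ]), 0.76), (array([337.216, 221.2  ]), 0.44)]
cover_hinge top [(array([335.104, 191.92 ]), 0.63), (array([315.712, 188.   ]), 0.29)]
cover_edge scene [(array([283.072, 209.2  ]), 0.96)]
cover_edge top [(array([368.384, 195.92 ]), 0.92)]
blue_tray scene [(array([187.776, 260.88 ]), 0.72)]
blue_tray top [(array([441.088, 216.92 ]), 0.69)]
stop_box scene [(array([436.928, 160.4  ]), 0.64), (array([324.416, 222.12 ]), 0.3)]
stop_box top [(array([195.904, 205.92 ]), 0.62)]
```

View pics/scene1.png

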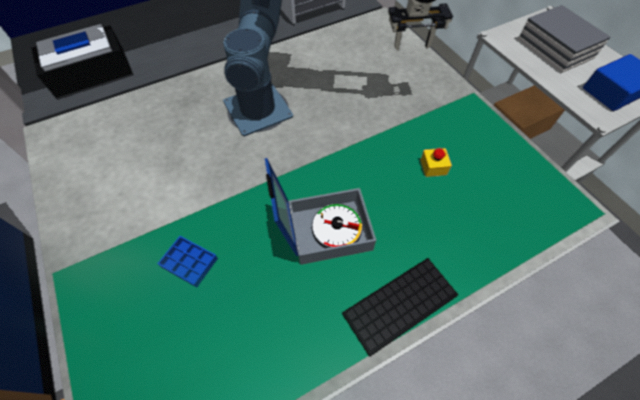

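View pics/top1.png

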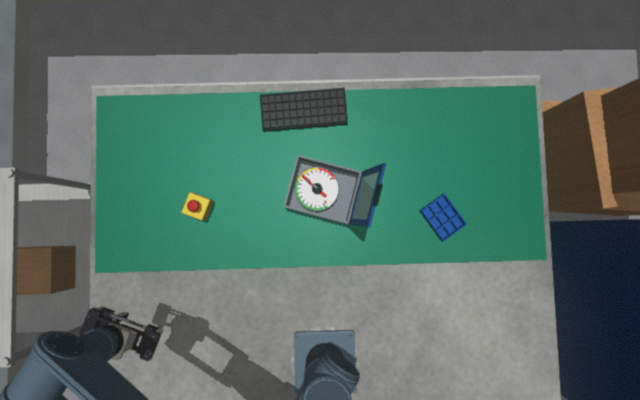

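The scene view shows the case at about (330,225), the open cover at about (283,210), the tray at (188,260) and the button box at (437,160). The top view shows the dial hub at about (317,188), the cover at (368,195), the box at (198,207) and the tray at (442,217). Next I'll enlarge the recorder.

```bash
python3 - <<'E'
import cv2,numpy as np
a=cv2.imread('pics/top1.png')[145:245,275:395]; b=cv2.imread('pics/scene1.png')[150:270,255:385]
a=cv2.resize(a,None,fx=5,fy=5,interpolation=cv2.INTER_CUBIC)
cv2.imwrite('pics/c1.png',a); cv2.imwrite('pics/c2.png',cv2.resize(b,None,fx=4.9,fy=4.9,interpolation=cv2.INTER_CUBIC))
E
```

```text
(no output)
```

View pics/c1.png

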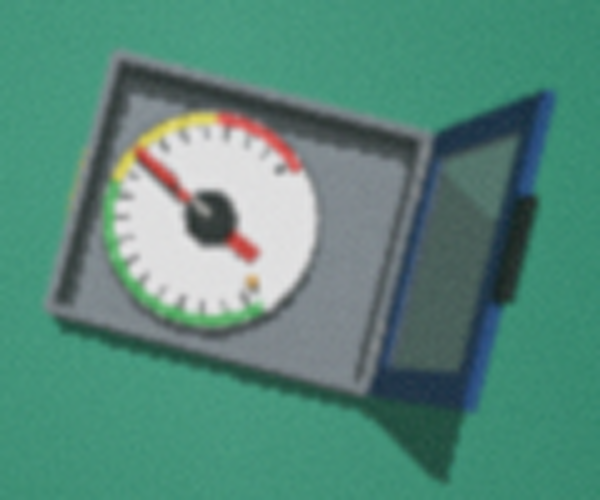

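View pics/c2.png

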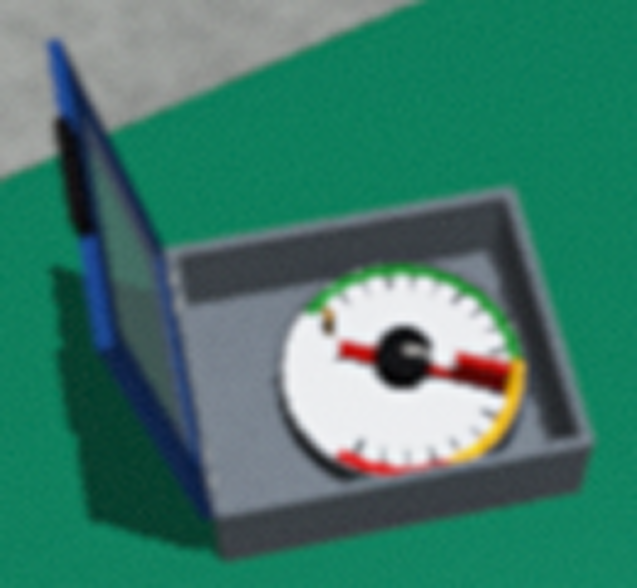

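The crops show the hub at (212,218) and the pin at (252,282) in the top crop. The fin points up-left, about 1 o'clock past the yellow. The cover's free edge runs from (552,92) to (470,410). In the scene crop the hub is at (403,355), the pin at (328,315) and the fin at (483,370).

```bash
cat > fit.py <<'E'
from h import *
from scipy.optimize import least_squares
np.set_printoptions(precision=4,suppress=True)
C={n:cam(n) for n in('top','scene')}
def px(n,c):
    k,o=((5,(275,145)) if n=='top' else (4.9,(255,150)))
    return (np.array(c)+.5)/k-.5+o
rim=lambda x,y:('c',(x,y,.07))
cov=lambda d,y,t:('v',(d,y,t))
O=[('top',(120,55),rim(-.11,.09)),('top',(50,310),rim(-.11,-.09)),('top',(430,135),rim(.11,.09)),
('top',(212,218),('c',(-.02,0,.056))),('top',(252,284),('s',.052)),('scene',(515,190),rim(-.11,-.09)),('scene',(593,440),rim(-.11,.09)),
('scene',(403,350),('c',(-.02,0,.056))),('scene',(328,313),('s',.052)),
('top',(552,92),cov(.22,.09,.004)),('top',(470,410),cov(.22,-.09,.004)),('scene',(55,42),cov(.22,-.09,.004)),('scene',(105,350),cov(.22,.09,.004)),
('top',(140,153),('f',.066)),('scene',(508,370),('f',.066))]
def loc(p,k):
    a=p[4]; 
    if k[0]=='c': return k[1]
    if k[0]=='s': 
        t=-.9+p[6]; return (-.02+.052*np.cos(t),.052*np.sin(t),.052)
    if k[0]=='f':
        t=-.9-p[5]; return (-.02+k[1]*np.cos(t),k[1]*np.sin(t),.063)
    d,y,t=k[1]; return (.11-d*np.cos(a)+t*np.sin(a)*1,y,.07+d*np.sin(a)+t*np.cos(a))
def W(p,l):
    c,s=np.cos(p[2]),np.sin(p[2]); return np.array([p[0]+c*l[0]-s*l[1],p[1]+s*l[0]+c*l[1],l[2]+p[3]])
def res(p,full=False):
    r=np.array([proj(C[n],W(p,loc(p,k)))[0]-px(n,c) for n,c,k in O]); return r if full else r.ravel()
q=least_squares(res,[.46,0,-1.8,0,1.7,2.6,0],loss='soft_l1')
p=q.x; print('x y yaw dz cover pointer dstop',p)
for o,r in zip(O,res(p,True)): print(o[0],o[2],r)
np.save('p.npy',p)
for n,l in [('hub',(-.02,0,.056)),('fin',(-.02+.048*np.cos(-.9-p[5]),.048*np.sin(-.9-p[5]),.063)),('edge',loc(p,('v',(.22,0,.004)))),('hinge',(.11,0,.07))]: print(n,W(p,l))
print('tri hub',tri(C['top'],px('top',(212,218)),C['scene'],px('scene',(403,350))),'tri edge',tri(C['top'],px('top',(511,251)),C['scene'],px('scene',(80,190))))
print('box',atz(C['top'],(196,206),.08),'tray',atz(C['top'],(441,217),.015))
E
python3 fit.py
```

```text
x y yaw dz cover pointer dstop [ 0.5805 -0.008  -1.8544 -0.0034  1.7256  2.7188  0.1311]
top ('c', (-0.11, 0.09, 0.07)) [-1.3561 -0.9338]
top ('c', (-0.11, -0.09, 0.07)) [-1.3438  0.3174]
top ('c', (0.11, 0.09, 0.07)) [ 0.6456 -0.2862]
top ('c', (-0.02, 0, 0.056)) [-0.4226 -0.2344]
top ('s', 0.052) [-0.3689 -0.1203]
scene ('c', (-0.11, -0.09, 0.07)) [-1.5901 -0.38  ]
scene ('c', (-0.11, 0.09, 0.07)) [-0.809   0.9235]
scene ('c', (-0.02, 0, 0.056)) [-0.7166 -0.0473]
scene ('s', 0.052) [-0.3884  0.0229]
top ('v', (0.22, 0.09, 0.004)) [-0.952  -0.1099]
top ('v', (0.22, -0.09, 0.004)) [-0.6882  0.2081]
scene ('v', (0.22, -0.09, 0.004)) [-0.8391  0.135 ]
scene ('v', (0.22, 0.09, 0.004)) [-0.3943  0.0056]
top ('f', 0.066) [-0.7283 -0.6318]
scene ('f', 0.066) [-0.0029  0.0004]
hub [0.5861 0.0112 0.0526]
fin [0.6192 0.0459 0.0596]
edge [ 0.5392 -0.15    0.2834]
hinge [ 0.5498 -0.1137  0.0666]
tri hub [0.5862 0.0114 0.0521] tri edge [ 0.5397 -0.1503  0.2826]
box [0.5351 0.4051 0.08  ] tray [ 0.4778 -0.4148  0.015 ]
```

```bash
cat > plan.py <<'E'
from h import *
np.set_printoptions(precision=3,suppress=True)
PSI=-.28
def deltas(pts,psi=PSI):
    s=state(); M=R.from_rotvec(s['tcp_rot']).as_matrix(); y=M[:,1]
    cur=np.arctan2(y[1],y[0]); dpsi=-np.degrees((psi-cur+np.pi/2)%np.pi-np.pi/2)
    print('clock',s['clock'],'pos',np.array(s['position']),'F',np.array(s['force']),'w',s['gripper_width'],'turn',round(dpsi,1))
    for p in pts: print(np.round((np.array(p)-s['position'])@M*1000,0),end=' ')
    print()
hub=np.array([.586,.011])
def push(th,gap,r=.048):
    d=np.array([np.cos(th),np.sin(th)]); t=np.array([d[1],-d[0]])
    y=np.array([np.cos(PSI),np.sin(PSI)]); x=np.array([-y[1],y[0]])
    off=.004+.0175*abs(t@y)+.0075*abs(t@x)+gap
    return hub+r*d+off*t
E
python3 - <<'E'
from plan import *
a=push(.81,.010)
print(a); deltas([[*a,.2],[*a,.1],[*a,.067]])
E
```

```text
[0.643 0.023]
clock 1.0 pos [0.204 0.511 0.238] F [ 0.394  0.127 -1.447] w 0.09328583661781893 turn 84.2
[-588. -290.   38.] [-588. -290.  138.] [-588. -290.  171.]
```

Request:
{"method": "play_rows", "body": {"deltas": [[-20,-10,0,3,93],[-55,-27,0,8,70],[-98,-48,0,14,50],[-140,-69,0,20,30],[-183,-90,0,26,10],[-226,-111,0,32,0],[-269,-133,0,38,0],[-312,-154,0,44,0],[-355,-175,0,50,0],[-398,-196,0,56,0]], "grip_force": 20}}

```text
clock: 2.0
position: [0.5022, 0.1791, 0.2379]
tcp_rot: [1.979, 2.44, 0.001]
force: [0.2, 0.7, 1.2]
gripper_width: 0.0256
```

```bash
python3 - <<'E'
from plan import *
a=push(.81,.010)
deltas([[*a,.2],[*a,.1],[*a,.067]])
E
```

```text
clock 2.0 pos [0.502 0.179 0.238] F [0.2   0.747 1.184] w 0.02556428625727752 turn 28.0
[-182.  106.   38.] [-182.  105.  138.] [-182.  105.  171.]
```

Request:
{"method": "play_rows", "body": {"deltas": [[-36,21,5,6,0],[-73,42,15,12,0],[-109,63,25,17,0],[-146,84,38,23,0],[-182,105,50,28,0],[-182,105,65,28,0],[-182,105,80,28,0],[-182,105,95,28,0],[-182,105,95,28,0],[-182,105,95,28,0]]}}

```text
clock: 3.0
position: [0.6425, 0.0227, 0.143]
tcp_rot: [-2.51, -1.889, -0.0]
force: [0.6, 0.7, 0.3]
gripper_width: 0.0004
```

```bash
python3 - <<'E'
from plan import *
a=push(.81,.010)
deltas([[*a,.1],[*a,.067]])
c=cam('top','t2.png');d=cam('scene','s2.png')
im=[cv2.resize(cv2.imread('pics/t2.png')[135:255,265:395],None,fx=3,fy=3,interpolation=2),cv2.resize(cv2.imread('pics/s2.png')[140:260,255:385],None,fx=3,fy=3,interpolation=2)]
cv2.imwrite('pics/c3.png',np.hstack(im))
E
```

```text
clock 3.0 pos [0.643 0.023 0.143] F [0.621 0.664 0.338] w 0.00036512014839713467 turn -0.0
[ 0.  0. 43.] [ 0.  0. 76.]
```

View pics/c3.png

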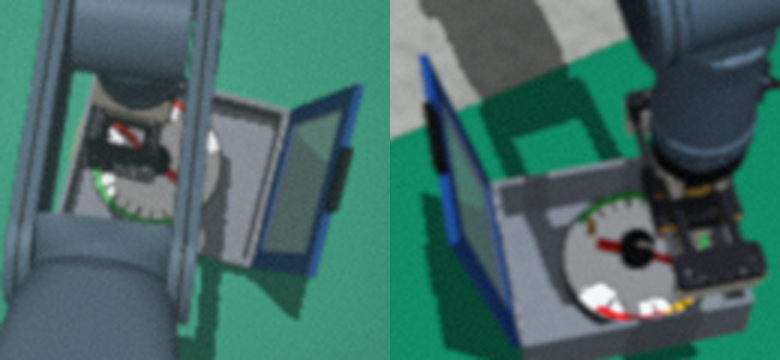

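```bash
python3 - <<'E'
from plan import *
s=state(); M=R.from_rotvec(s['tcp_rot']).as_matrix(); P=np.array(s['position'])
out=[]
for n,f,o in(('top','t2.png',(240,120)),('scene','s2.png',(310,150))):
    c=cam(n); im=cv2.imread('pics/'+f)
    im=cv2.resize(im[o[1]:o[1]+110,o[0]:o[0]+130],None,fx=6,fy=6,interpolation=cv2.INTER_CUBIC)[:, :]
    for l,col in(((0,0,.019),(0,255,255)),((0,0,0),(255,0,255)),((0,.094,-.065),(255,255,0)),((0,-.094,-.065),(255,255,0)),((.0375,0,-.065),(0,128,255)),((-.0375,0,-.065),(0,128,255))):
        u=(proj(c,P+M@np.array(l))[0]-o)*6; print(n,l,u/6+o); cv2.circle(im,tuple(int(v) for v in u),4,col,-1)
    out.append(im[:, :390*2])
cv2.imwrite('pics/c4.png',cv2.resize(np.hstack(out),(800,340)))
E
```

```text
top (0, 0, 0.019) [312.326 167.705]
top (0, 0, 0) [312.228 166.741]
top (0, 0.094, -0.065) [319.871 132.542]
top (0, -0.094, -0.065) [303.783 194.137]
top (0.0375, 0, -0.065) [299.482 160.001]
top (-0.0375, 0, -0.065) [324.259 166.367]
scene (0, 0, 0.019) [351.138 222.952]
scene (0, 0, 0) [351.624 219.613]
scene (0, 0.094, -0.065) [363.59  240.548]
scene (0, -0.094, -0.065) [344.254 177.324]
scene (0.0375, 0, -0.065) [367.796 204.545]
scene (-0.0375, 0, -0.065) [338.917 210.061]
```

View pics/c4.png

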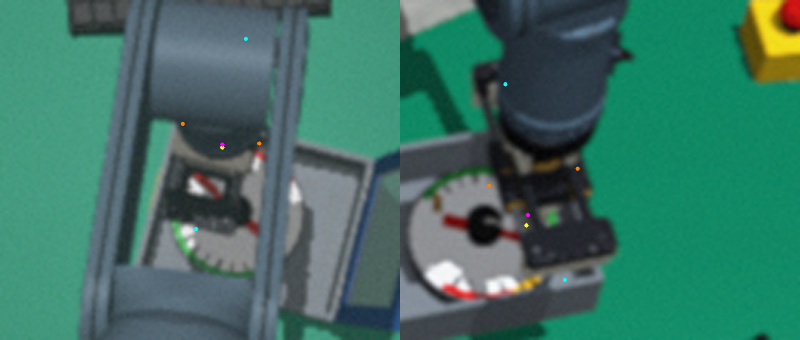

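The tool is where the numbers say: its tip projects clockwise-behind the fin, which shows through the gripper's gap. Now I'll lower it.

Request:
{"method": "play_rows", "body": {"deltas": [[0,0,12,0,0],[0,0,25,0,0],[0,0,37,0,0],[0,0,50,0,0],[0,0,60,0,0],[0,0,70,0,0],[0,0,76,0,0],[0,0,76,0,0]]}}

```text
clock: 4.0
position: [0.6427, 0.0228, 0.0669]
tcp_rot: [2.51, 1.889, 0.001]
force: [-0.1, -0.8, 0.1]
gripper_width: 0.0002
```

```bash
python3 - <<'E'
from plan import *
deltas([[*push(.81+k*.15,-.0),.067] for k in range(0,10)])
deltas([[*push(.81+k*.15,-.0),.067] for k in range(9,19)])
E
```

```text
clock 4.0 pos [0.643 0.023 0.067] F [-0.085 -0.836  0.116] w 0.0002176121715952898 turn -0.0
[ 5. -9. -0.] [ 11. -14.  -0.] [ 16. -20.  -0.] [ 20. -28.  -0.] [ 23. -35.  -0.] [ 25. -42.  -0.] [ 26. -50.  -0.] [ 26. -58.  -0.] [ 24. -66.  -0.] [ 20. -74.  -0.] 
clock 4.0 pos [0.643 0.023 0.067] F [-0.085 -0.836  0.116] w 0.0002176121715952898 turn -0.0
[ 20. -74.  -0.] [ 15. -82.  -0.] [  8. -89.  -0.] [  0. -94.  -0.] [ -9. -98.  -0.] [ -17. -100.   -0.] [ -22. -101.   -0.] [ -27. -102.   -0.] [ -33. -102.   -0.] [ -40. -102.   -0.]
```

Request:
{"method": "play_rows", "body": {"deltas": [[5,-9,0,0,0],[11,-14,0,0,0],[16,-20,0,0,0],[20,-28,0,0,0],[23,-35,0,0,0],[25,-42,0,0,0],[26,-50,0,0,0],[26,-58,0,0,0],[24,-66,0,0,0],[20,-74,0,0,0]]}}

```text
clock: 5.0
position: [0.5765, 0.0627, 0.0669]
tcp_rot: [2.51, 1.889, 0.001]
force: [1.5, -0.7, 0.4]
gripper_width: 0.0004
```

```bash
python3 - <<'E'
from plan import *
deltas([[*push(.81+k*.15,-.0),.067] for k in range(10,20)])
cam('scene','s3.png')
cv2.imwrite('pics/c5.png',cv2.resize(cv2.imread('pics/s3.png')[140:260,255:385],None,fx=4,fy=4,interpolation=2))
E
```

```text
clock 5.0 pos [0.576 0.063 0.067] F [ 1.513 -0.71   0.41 ] w 0.0003949426197641227 turn -0.0
[-5. -7. -0.] [-12. -14.  -0.] [-20. -19.  -0.] [-29. -23.  -0.] [-37. -25.  -0.] [-42. -27.  -0.] [-47. -27.  -0.] [-53. -28.  -0.] [-60. -27.  -0.] [-66. -26.  -0.]
```

View pics/c5.png

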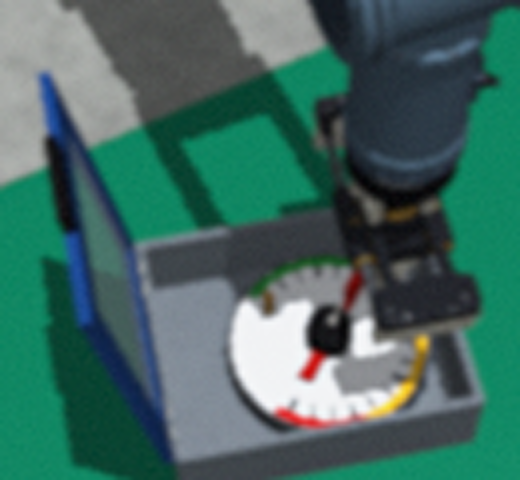

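The fin has turned and now points toward the robot, at crop (352,290), with the fingers behind it and 1.5 N of contact. The pin is at (268,300). I'll carry on round.

Request:
{"method": "play_rows", "body": {"deltas": [[-5,-7,0,0,0],[-12,-14,0,0,0],[-20,-19,0,0,0],[-29,-23,0,0,0],[-37,-25,0,0,0],[-42,-27,0,0,0],[-47,-27,0,0,0],[-50,-27,0,0,0]]}}

```text
clock: 5.85
position: [0.5349, 0.0215, 0.0667]
tcp_rot: [-2.509, -1.888, 0.001]
force: [1.7, 2.1, 0.8]
gripper_width: 0.0003
```

```bash
python3 - <<'E'
from plan import *
th=[3.26+k*.06 for k in range(10)]
deltas([[*push(t,-.0),.067] for t in th])
E
```

```text
clock 5.85 pos [0.535 0.022 0.067] F [1.727 2.144 0.767] w 0.0003209609723748609 turn -0.0
[ 2.  1. -0.] [-1.  1. -0.] [-3.  1. -0.] [-6.  1. -0.] [-8.  1. -0.] [-11.   2.  -0.] [-13.   2.  -0.] [-16.   3.  -0.] [-19.   4.  -0.] [-21.   5.  -0.]
```

Now I'll creep to the stop and watch the force.

Request:
{"method": "play_rows", "body": {"deltas": [[-2,1,0,0,0],[-4,1,0,0,0],[-6,1,0,0,0],[-8,1,0,0,0],[-8,1,0,0,0]]}}

```text
clock: 6.35
position: [0.5335, 0.0134, 0.0666]
tcp_rot: [-2.509, -1.888, 0.002]
force: [0.1, 1.0, -0.6]
gripper_width: 0.0005
```

```bash
python3 - <<'E'
from plan import *
deltas([[*push(3.26+k*.06,-.0),.067] for k in range(4,10)])
cam('scene','s4.png')
cv2.imwrite('pics/c6.png',cv2.resize(cv2.imread('pics/s4.png')[140:260,255:385],None,fx=4,fy=4,interpolation=2))
E
```

```text
clock 6.35 pos [0.533 0.013 0.067] F [ 0.091  0.996 -0.625] w 0.0005273386870037634 turn -0.0
[ 0.  0. -0.] [-3.  1. -0.] [-5.  2. -0.] [-8.  2. -0.] [-11.   3.  -0.] [-13.   5.  -0.]
```

View pics/c6.png

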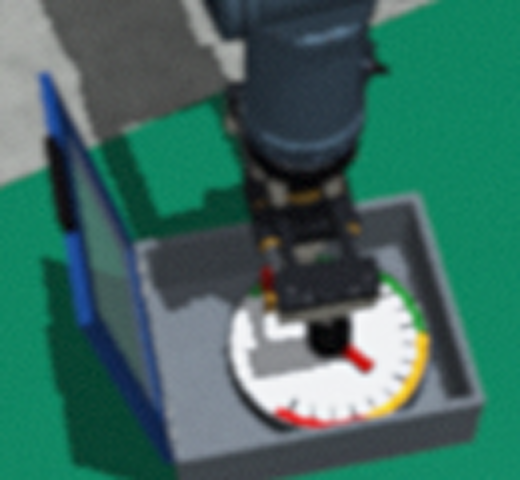

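The fin (red, at crop (268,278)) is nearly at the pin at (268,300). I'll keep creeping.

Request:
{"method": "play_rows", "body": {"deltas": [[-1,0,0,0,0],[-2,1,0,0,0],[-3,1,0,0,0],[-4,1,0,0,0],[-4,1,0,0,0]]}}

```text
clock: 6.9
position: [0.5334, 0.0106, 0.0666]
tcp_rot: [-2.508, -1.887, -0.0]
force: [1.6, 6.7, -0.3]
gripper_width: 0.0004
```

Request:
{"method": "play_rows", "body": {"deltas": [[-1,0,0,0,0],[-2,0,0,0,0],[-3,0,0,0,0],[-3,0,0,0,0]]}}

```text
clock: 7.3
position: [0.5333, 0.0101, 0.0667]
tcp_rot: [-2.507, -1.885, -0.006]
force: [3.5, 12.8, -0.6]
gripper_width: 0.0007
```

The force rose to 13 N with almost no motion, so the fin is against the stop. I'll back off, lift clear and look.

Request:
{"method": "play_rows", "body": {"deltas": [[0,0,0,0,0],[4,0,0,0,0],[8,0,0,0,0],[12,0,-10,0,0],[12,0,-40,0,0],[12,0,-80,0,0],[12,0,-120,0,0],[12,0,-160,0,0],[12,0,-200,0,0],[12,0,-230,0,0]]}}

```text
clock: 8.3
position: [0.5369, 0.02, 0.3006]
tcp_rot: [-2.51, -1.886, -0.01]
force: [0.5, -0.7, 0.6]
gripper_width: 0.0004
```

```bash
python3 - <<'E'
from plan import *
p=np.load('p.npy')
hinge=np.array([.5498,-.1137,.07]); ex=np.array([np.cos(-1.85),np.sin(-1.85),0])
deltas([[.40,.03,.36],[.45,-.25,.36],hinge+ex*.15+[0,0,.30]])
cam('scene','s5.png');
cv2.imwrite('pics/c7.png',cv2.resize(cv2.imread('pics/s5.png')[140:260,255:385],None,fx=4,fy=4,interpolation=2))
E
```

```text
clock 8.3 pos [0.537 0.02  0.301] F [ 0.542 -0.695  0.568] w 0.0004268960997663464 turn -0.1
[ -28. -134.  -60.] [-283.   -8.  -61.] [-274.   50.  -71.]
```

View pics/c7.png

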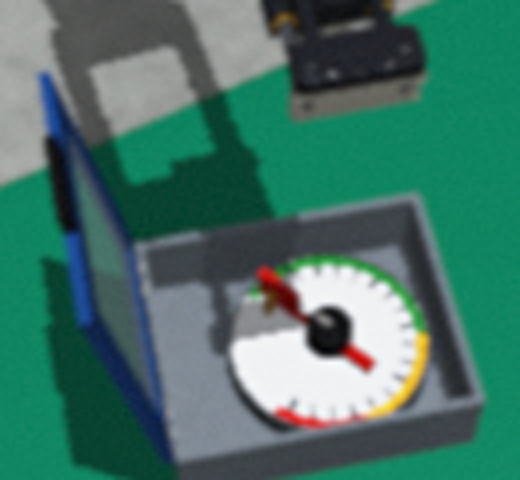

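The fin rests against the pin at crop (268,290) and the cover is still open. Next I'll go over the cover to its outer side.

Request:
{"method": "play_rows", "body": {"deltas": [[0,5,-25,0,0],[0,10,-50,0,0],[0,20,-75,0,0],[-30,35,-80,0,0],[-65,50,-80,0,0],[-100,50,-80,0,0],[-135,50,-80,0,0],[-170,50,-80,0,0],[-200,50,-80,0,0],[-220,50,-80,0,0]]}}

```text
clock: 9.35
position: [0.5238, -0.2078, 0.3846]
tcp_rot: [2.51, 1.883, 0.017]
force: [0.3, 0.4, 0.4]
gripper_width: 0.0003
```

```bash
python3 - <<'E'
from plan import *
hinge=np.array([.5498,-.1137,0]); ex=np.array([np.cos(-1.85),np.sin(-1.85),0])
deltas([hinge+ex*.095+[0,0,.375],hinge+ex*.095+[0,0,.276]])
E
```

```text
clock 9.35 pos [ 0.524 -0.208  0.385] F [0.324 0.41  0.449] w 0.0002812107342066388 turn -0.2
[ 3. -1. 10.] [  2.  -2. 109.]
```

Request:
{"method": "play_rows", "body": {"deltas": [[3,-1,20,0,0],[3,-1,45,0,0],[3,-1,70,0,0],[3,-1,90,0,0],[2,-1,96,0,0],[2,-1,96,0,0]]}}

```text
clock: 9.95
position: [0.524, -0.2053, 0.2883]
tcp_rot: [2.511, 1.883, 0.016]
force: [-0.2, 0.1, 0.1]
gripper_width: 0.0007
```

```bash
cat >> plan.py <<'E'
hinge=np.array([.5498,-.1137,0]); u=-np.array([np.cos(-1.85),np.sin(-1.85),0])
def arc(a,d=.20,pen=0.):
    c=d*np.array([np.cos(a),np.sin(a)])+(.008-pen)*np.array([-np.sin(a),np.cos(a)])
    return hinge+u*(c[0]-.0075)+np.array([0,0,.07+c[1]+.019])
E
python3 - <<'E'
from plan import *
deltas([arc(a) for a in np.arange(1.75,-.01,-.07)])
E
```

```text
clock 9.95 pos [ 0.524 -0.205  0.288] F [-0.16   0.145  0.062] w 0.0006717203144102527 turn -0.2
[44. -1.  4.] [58. -1.  2.] [72. -1.  0.] [86. -1. -0.] [100.  -1.   0.] [114.  -1.   2.] [128.  -1.   4.] [141.  -1.   7.] [154.  -1.  12.] [167.  -1.  17.] [180.  -1.  23.] [192.  -2.  30.] [204.  -2.  38.] [215.  -2.  46.] [225.  -2.  56.] [235.  -2.  66.] [244.  -2.  77.] [252.  -2.  88.] [260.  -2. 100.] [266.  -3. 112.] [272.  -3. 125.] [277.  -3. 138.] [281.  -3. 152.] [283.  -3. 165.] [285.  -3. 179.] [286.  -3. 193.]
```

Request:
{"method": "play_rows", "body": {"deltas": [[12,-1,4,0,0],[24,-1,4,0,0],[34,-1,4,0,0],[44,-1,4,0,0],[54,-1,3,0,0],[64,-1,2,0,0],[72,-1,1,0,0],[72,-1,1,0,0]]}}

```text
clock: 10.75
position: [0.5436, -0.1344, 0.2878]
tcp_rot: [2.51, 1.885, 0.017]
force: [0.2, -0.1, -1.1]
gripper_width: 0.0004
```

```bash
python3 - <<'E'
from plan import *
deltas([arc(a) for a in np.arange(1.54,.9,-.07)])
cam('scene','s6.png');cam('top','t6.png')
im=[cv2.resize(cv2.imread('pics/t6.png')[135:255,265:395],None,fx=3,fy=3,interpolation=2),cv2.resize(cv2.imread('pics/s6.png')[140:260,255:385],None,fx=3,fy=3,interpolation=2)]
cv2.imwrite('pics/c8.png',np.hstack(im))
E
```

```text
clock 10.75 pos [ 0.544 -0.134  0.288] F [ 0.225 -0.081 -1.099] w 0.0003694129848534106 turn -0.1
[12.  0. -1.] [26.  0. -1.] [40.  0.  1.] [54.  0.  3.] [68.  0.  6.] [81. -0. 11.] [94. -0. 16.] [107.  -0.  22.] [119.  -0.  29.] [130.  -0.  37.]
```

View pics/c8.png

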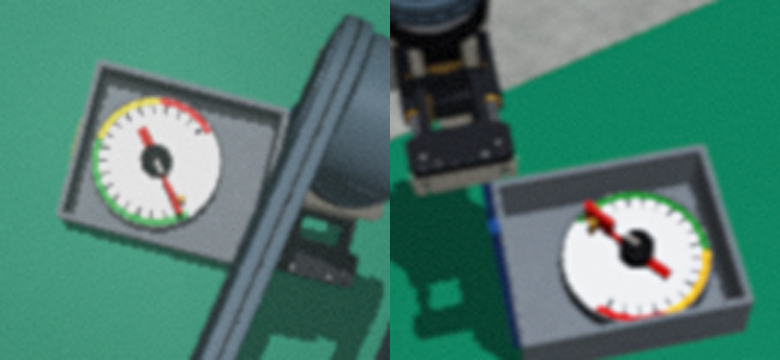

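The scene camera now looks nearly edge-on along the cover (blue line at crop (495,230)–(515,330)), so it stands at about 1.55 rad and is moving with the fingers. The pointer is still on its pin. I'll keep pushing along the arc.

Request:
{"method": "play_rows", "body": {"deltas": [[12,0,0,0,0],[26,0,0,0,0],[40,0,1,0,0],[54,0,3,0,0],[68,0,6,0,0],[81,0,11,0,0],[94,0,16,0,0],[107,0,22,0,0],[119,0,29,0,0],[130,0,37,0,0]]}}

```text
clock: 11.85
position: [0.58, -0.0089, 0.2508]
tcp_rot: [2.511, 1.886, 0.016]
force: [-0.1, -0.6, 2.2]
gripper_width: 0.0006
```

```bash
python3 - <<'E'
from plan import *
deltas([arc(a) for a in np.arange(.91,.2,-.07)])
cam('scene','s7.png')
cv2.imwrite('pics/c9.png',cv2.resize(cv2.imread('pics/s7.png')[140:260,255:385],None,fx=4,fy=4,interpolation=2))
E
```

```text
clock 11.85 pos [ 0.58  -0.009  0.251] F [-0.06  -0.562  2.154] w 0.0005968585097393989 turn -0.2
[-0. -0. -1.] [11. -0.  8.] [21. -0. 17.] [31. -0. 27.] [40. -1. 38.] [48. -1. 49.] [56. -1. 61.] [62. -1. 73.] [68. -1. 86.] [73. -1. 99.] [ 77.  -1. 113.]
```

View pics/c9.png

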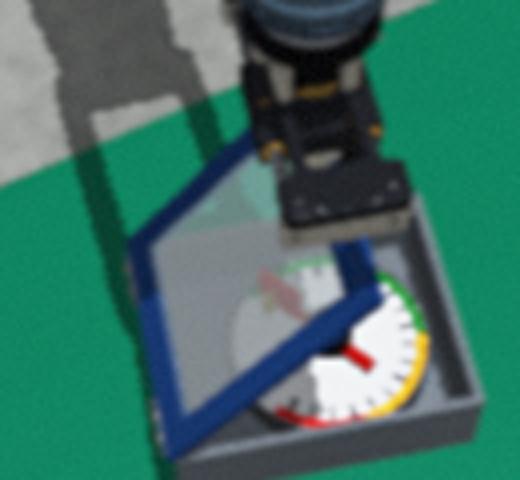

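The cover follows as planned and is now about 0.9 rad open, its free corner at crop (375,295). The fingers are on its outer face and the pointer is still at the pin. I'll continue down.

Request:
{"method": "play_rows", "body": {"deltas": [[11,0,8,0,0],[21,0,17,0,0],[31,0,27,0,0],[40,-1,38,0,0],[48,-1,49,0,0],[56,-1,61,0,0],[62,-1,73,0,0],[68,-1,86,0,0],[73,-1,99,0,0],[77,-1,113,0,0]]}}

```text
clock: 12.9
position: [0.6011, 0.0681, 0.1358]
tcp_rot: [-2.511, -1.886, -0.016]
force: [-0.6, -1.1, 0.3]
gripper_width: 0.0006
```

```bash
python3 - <<'E'
from plan import *
deltas([arc(a) for a in np.arange(.21,-.03,-.03)])
E
```

```text
clock 12.9 pos [0.601 0.068 0.136] F [-0.559 -1.141  0.269] w 0.0005624585566435035 turn -0.1
[-2.  1. -3.] [-1.  1.  3.] [0. 1. 9.] [ 1.  1. 15.] [ 2.  1. 21.] [ 3.  1. 27.] [ 3.  1. 33.] [ 3.  1. 39.]
```

Request:
{"method": "play_rows", "body": {"deltas": [[0,0,6,0,0],[0,0,12,0,0],[1,0,18,0,0],[2,0,24,0,0],[2,0,29,0,0],[2,0,33,0,0],[2,0,36,0,0],[2,0,37,0,0],[2,0,37,0,0]]}}

```text
clock: 13.8
position: [0.6018, 0.0702, 0.0986]
tcp_rot: [-2.51, -1.887, -0.015]
force: [-0.8, -0.2, 0.5]
gripper_width: 0.0008
```

Request:
{"method": "play_rows", "body": {"deltas": [[0,0,1,0,0],[0,0,2,0,0],[0,0,3,0,0],[0,0,3,0,0]]}}

```text
clock: 14.2
position: [0.602, 0.0701, 0.0975]
tcp_rot: [-2.511, -1.887, -0.016]
force: [-3.9, 0.4, 12.4]
gripper_width: 0.0009
```

The force rose to 12 N with the tip at 78.5 mm, which matches the shut cover's top of 78 mm. I'll hold briefly, then lift away.

Request:
{"method": "play_rows", "body": {"deltas": [[0,0,2,0,0],[0,0,2,0,0],[0,0,2,0,0],[0,0,-5,0,0],[0,0,-20,0,0],[0,0,-50,0,0],[0,0,-90,0,0],[0,0,-130,0,0],[30,0,-160,0,0],[60,0,-170,0,0]]}}

```text
clock: 15.2
position: [0.6191, 0.1265, 0.2729]
tcp_rot: [2.51, 1.882, 0.026]
force: [0.6, -0.7, -0.0]
gripper_width: 0.001
```

Request:
{"method": "play_rows", "body": {"deltas": [[20,-20,0,0,0],[50,-50,0,0,0],[80,-90,0,0,0],[110,-130,0,0,0],[130,-160,0,0,0],[140,-170,0,0,0],[140,-170,0,0,0]]}}

```text
clock: 15.9
position: [0.4943, 0.3099, 0.2725]
tcp_rot: [2.507, 1.886, 0.026]
force: [-0.3, -0.5, 0.4]
gripper_width: 0.0002
```

```bash
python3 - <<'E'
from plan import *
s=state();print(s['clock'],s['position'],s['force'])
T=cam('top','t8.png');cam('scene','s8.png')
a=cv2.imread('pics/t1.png') if 0 else cv2.imread('pics/top1.png'); b=cv2.imread('pics/t8.png')
for n,t in(('blue_tray',(441,217)),('stop_box',(196,206))): print(n,[(np.array(r['xy'])*[640,400],round(r['conf'],2)) for r in recognise(n,'top')[:1]])
im=[cv2.resize(b[135:255,265:395],None,fx=3,fy=3,interpolation=2),cv2.resize(cv2.imread('pics/s8.png')[140:260,255:385],None,fx=3,fy=3,interpolation=2)]
cv2.imwrite('pics/c10.png',np.hstack(im))
E
```

```text
15.9 [0.494 0.31  0.273] [-0.323 -0.506  0.375]
blue_tray [(array([441.472, 216.8  ]), 0.86)]
stop_box []
```

View pics/c10.png

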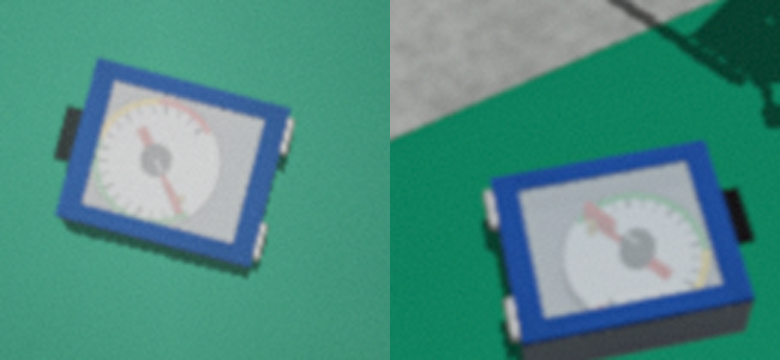

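The cover lies flat on the case in both views, and the fin still shows against the pin through the window. I'm handing it in.

```bash
python3 -c "
from rig import *
print([ (r['xy'],r['conf']) for r in recognise('stop_box','scene')[:1]]); print(sign_off())"
```

```text
[([0.6834, 0.401], 0.79)]
the job is handed in; nothing more can be done
None
```

The job is handed in: the red pointer is back against the brass zero stop and the cover is fully shut. `sign_off()` reports no verdict. The clock stood at about 16 s of the 61 s allowed.

- **Pointer:** I pushed the fin round anticlockwise with closed fingers until it stopped moving, with the push force rising to about 13 N. The pictures, including the last through the window, show it resting on the pin.
- **Cover:** I lowered it along its arc at roughly 0.7 rad/s, well under the 2.5 rad/s slam limit. It met firm resistance at 12 N with the fingertips at 78.5 mm, against the expected 78 mm for a shut cover, and both last pictures show it flat.
- **Tray and stop box:** The tray was found within half a pixel of where it started in the top view. The top camera missed the stop box because the gripper was over it. The scene camera found it at (437,160), the same place as at the start.
- **Disagreement:** My first measurement put the zero stop about 0.13 rad from its stated direction and heights about 3 mm low. I took these as pixel noise and went by contact force instead.

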